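Move the snap-fit cover to the holder with the check weight

TASK

Two weight holders stand on the table: the snap-fit cover with two upright ears is on one of them, and the small check weight stands in the other, open one. Pinch the cover's two side tabs together to free it and lift it off, then fit it on the open holder: gently press it down, tabs pinched, against its sprung seal until the hooks are under the rim, and let the tabs spring out so that it is latched there over the weight. Do not force the cover or the holders, and leave everything else on the table where it is.

Things in the scene. Friction and masses are not known exactly. Their poses are not given: they have to be found in the camera images.
- cover: Black snap-fit cover with two grey upright ears (tabs), 0.12 kg. Origin: centre of the underside of its 5 mm plate (68 mm along x, 84 along y), z up. The ears face each other along y. Begins latched on holder_a, origin 53 mm above the table. Same after a half turn. Below the plate two ribs (outer faces x = +-22 mm, 10 mm deep, rounded) locate it in the mouth.
- cover_grip (a point): Point midway between the ears, 29 mm above the cover's origin: good TCP place to pinch along y. Ears: 22 mm wide, 6 to 35 mm above the origin, outer faces 60 mm apart free, 50 pinched. Each slides 5 mm inward on a spring, 6 N to start, 18 N at its stop; a pinch of 22 to 32 N holds and carries. Keep fingertips 8 mm or more above the origin.
- cover_hooks (a point): Point midway between the two hooks below the ears, 9 mm under the cover's origin. Square hooks point outward along y: tops 7 mm, bottoms 11 mm below the origin, tips at y = +-30.5 mm free, +-25.5 pinched. They catch under the holder's lips and pass them only when pinched.
- holder_a: Holder that begins with the cover on: grey box in an aluminium sleeve, 84 mm along x (120 over its feet), 96 along y, fixed. Origin: centre of its underside, z up. Rim 50 mm above it; otherwise like holder_b.
- holder_b: Open holder with the check weight in it, fixed, sizes as holder_a. Origin: centre of its underside, z up; the cover goes on with its y along this y, either way round. Its sleeve is height-adjustable: the rim is anywhere from 50 to 74 mm above the origin, not measured, so find the seat by feel. Over 30 N between cover and a holder counts as forcing.
- holder_b_mouth (a point): Axis of holder_b's mouth, 50 mm above its origin (lowest the rim can be). Mouth 49 mm along x, 55 along y, lips 4 mm thick; 2 mm play each side when pinched. Sprung seal: touches with the cover 7 mm above the rim (2 N), 8 N at 3 mm (hooks just under the lips), 12.5 N at 0 (plate hard on rim). Stop at a push of 9 to 12 N, then open: hooks spring out, cover rises to 3 mm, latched.
- holder_b_seal (a joint): Compression of the open holder's sprung seal in m: 0 free, 0.004 with the cover latched, 0.007 with the cover pressed hard on the rim.
- check_weight: Brass-coloured 100 g check weight, 22 mm diameter, 40 mm tall, standing upright in the round nest of holder_b, its underside 6 mm above the holder's origin. Origin: centre of its underside.
- wipes: Wipes box, 117x231x130 mm, at the back of the table: leave alone. Origin: centre of its underside.
- pot: Pen pot with pens, 81 mm wide, 147 mm tall, at the back: leave alone. Origin: centre of its underside.
- mug: White mug, 97 mm tall, at the back right: leave alone. Origin: centre of its underside.
- tin: Low round grey tin, 66 mm across, 24 mm tall, near the front edge: leave alone. Origin: centre of its underside.
- tweezer: Steel tweezers, 124 mm, lying between the holders: leave alone. Origin: centre of its underside.
- tape: Tape roll, 74 mm across, 25 mm tall, at the back left: leave alone. Origin: centre of its underside.
- wrench: Spanner, 160 mm, lying behind the holders: leave alone. Origin: centre of its underside.
- stick: USB stick, 53 mm, near the front edge: leave alone. Origin: centre of its underside.
Things that resemble listed ones, but are neither listed nor needed, are in the scene too. What is shaped like the holder_b but purple is not meant.

How it is judged:
On the way:
1. the cover has been freed and lifted clear of its first holder (its underside 30 mm or more above that holder's rim) (z of cover in the frame of holder_a above 0.08 m), for 0.1 s.
At the end, for the whole second after the job is handed in: Nothing touches the cover and it stays latched on the holder with the weight: seal compressed by more than 3 mm, cover at rest, centred within 4 mm, level within 0.06 rad, y along the holder's within 0.09 rad; the weight upright in its nest (6 mm, 0.2 rad) (value of joint holder_b_seal above 0.003 m and horizontal distance between cover and holder_b below 0.004 m and angle between the y axis of cover and the y axis of holder_b, either way round below 0.09 rad and angle between cover's own z axis and vertical below 0.06 rad and linear speed of cover below 0.02 m/s and horizontal distance between check_weight and holder_b below 0.006 m and angle between check_weight's own z axis and vertical below 0.2 rad).
It fails at once if more than 30 N between the cover and its first holder (torn off or pushed) (contact force between cover and holder_a above 30 N).
It fails at once if more than 30 N between the cover and the open holder (forced) (contact force between cover and holder_b above 30 N).
It fails at once if the fingers touch the check weight with more than 3 N (contact force between the fingers and check_weight above 3 N).
It fails at once if another thing on the table is shifted by more than 20 mm (distance of any of wipes, pot, mug, tin, tweezer, tape, wrench, stick from where it was at the start of the episode above 0.02 m).
It also fails if it takes over 42 s, if anything falls off the work surface, if the arm or the gripper's body presses on something with over 40 N, if the wrist force passes 120 N, or if a joint passes its speed limit or range.

ROBOT

A 7-joint arm with a two-finger parallel gripper is mounted at the origin on a cart in front of the work surface, level with it; the furniture and walls round the work are solid. World frame = base frame: x ahead of the robot, y to its left, z up, the work surface at z = 0. Lengths are in m, angles in rad, forces in N, time in s.
With the tool pointing down it reaches from about 0.425 to 0.95 m from the base axis. Payload 4.7 kg.
Tool frame: the origin (TCP) lies between the finger pads, 19 mm behind the fingertips; this is the grasp point; z points along the fingers, y is the line along which they close (so a half turn about z gives the same grasp; the last joint's range is limited). The gripper opens to 85 mm and grips with 20 to 120 N. Pads are 22 mm wide; open, the fingers measure 114 mm over their backs; the gripper's body (76 mm by 85 mm) begins 54 mm behind the grasp point. The pads swing forward as they close: fully open they stand 13 mm farther back than shut.
Start: joints at [-1.222, 0.469, -0.049, 1.532, 0.024, 1.141, -0.082], TCP at [0.249, 0.627, 0.25] pointing down, gripper open.
Joint ranges: [-2.59, 2.59], [-0.33, 1.99], [-1.39, 1.29], [0.1, 2.45], [-1.04, 4.18], [0.21, 1.99], [-2.66, 2.66]. Speed limits (rad/s): [2.57, 2.57, 3.14, 3.14, 3.14, 3.14, 3.14].

INTERFACE

Orientations are given as [roll, pitch, yaw] about the fixed x, y, z axes, in that order (R = Rz(yaw) Ry(pitch) Rx(roll)).
In Python, from plant import robot gives the robot as it stands. Calls block until the motion is done:
- robot.goto(position, orientation): joint-space move of the TCP to a pose.
- robot.move_straight(position, vel=0.15, attitude=None, contact_N=None): straight line of the TCP; attitude=None keeps the orientation; vel is the mean speed in m/s. With contact_N (N) it stops when the force on the tool has changed by that much, and returns True; else False.
- robot.move_joints(angles): joint-space move.
- robot.grip(opening, strength=None): opening from 0.0 (shut) to 1.0 (fully open); strength is the grip in N (None keeps the last); returns when the fingers have stopped.
- robot.sleep(seconds).
- robot.inverse_kinematics(position, orientation): joint angles nearest the present ones, or None.
- robot.sense(): the state.
- robot.grab_frame(name): name is "scene" or "top" or "wrist"; returns a dict with "image" (480x640x3 uint8, red, green, blue), "range_z" (480x640 float32, m along the optical axis (not along the pixel's ray), 0 where there is no reading), "fx", "fy", "cx", "cy" (pixels), "R" (3x3) and "t" (3): a world point X has camera coordinates R X + t. Camera axes: x right, y down, z forward; pixel columns grow to the right and rows downward; lengths in m; the calibration is good to about 2 mm. The wrist camera is an equidistant fisheye: a pixel r from the principal point sees the ray r / f radians off the axis. A picture is of the moment at which its call begins.
A pose or a line that the arm cannot do raises robot.IKError and nothing moves.
- robot.close_job(): hands the job in; it is judged then, once.
The state is a dict: "t": time; "joint_pos": joint angles; "joint_velocities": joint speeds; "effort": joint torques, N m; "tcp_pos": TCP position; "tcp_rot": TCP orientation; "wrist_force": force on the tool from outside, world axes, zero at the start; "torque": the same for the moment, N m; "opening": opening from 0.0 (shut) to 1.0 (fully open); "gripper_force": force on a finger pad.
Only numpy, scipy, OpenCV 4.12 (cv2) and the standard library are available. Lean on these libraries where they do the work, as an engineer would, in place of code of your own. Each camera call takes 0.05 s, during which the arm holds its last target. There are 200 camera calls.

## Working session

There is one attempt and no reset: what is moved stays moved. The work goes in short steps, each a Python script; the robot and the scene stay as the last script left them, time stands still between calls to the robot, and variables do not carry over. Pictures are saved under pics/ and viewed, at most 10 in all, crops included, and the job is handed in when it is done.

```bash
mkdir -p pics; ls
cat > h.py <<'E'
import numpy as np, cv2, pickle
def save(f,name): pickle.dump(f,open(f'pics/{name}.pkl','wb')); cv2.imwrite(f'pics/{name}.png',f['image'][:,:,::-1])
def load(name): return pickle.load(open(f'pics/{name}.pkl','rb'))
def ray(f,u,v):
    d=np.array([(u-f['cx'])/f['fx'],(v-f['cy'])/f['fy'],1.0]); R=np.array(f['R']);t=np.array(f['t'])
    return -R.T@t, R.T@d
def onplane(f,u,v,z):
    c,d=ray(f,u,v); return c+d*(z-c[2])/d[2]
def cloud(f):
    v,u=np.mgrid[:480,:640]; z=f['range_z']
    P=np.stack([(u-f['cx'])/f['fx']*z,(v-f['cy'])/f['fy']*z,z],-1)
    return (P-np.array(f['t']))@np.array(f['R'])
E
python3 - <<'E'
from plant import robot
from h import *
for n in("top","scene"):
    f=robot.grab_frame(n); save(f,n)
    print(n,f['fx'],f['fy'],-np.array(f['R']).T@f['t'])
print(robot.sense())
E
```

```text
pics
top 551.3333487511561 551.3333487511561 [ 0.43709859 -0.02120172  1.41940707]
scene 453.0878920212461 453.0878920212461 [-0.00189501  0.51061309  0.49482659]
{'t': 0.1, 'joint_pos': array([-1.22194683,  0.46939962, -0.04858724,  1.53357553,  0.024111  ,
        1.14099683, -0.08231354]), 'joint_velocities': array([ 0.00085106, -0.00255898,  0.00080857, -0.00311544,  0.00055863,
       -0.0025922 ,  0.00155253]), 'effort': array([ 1.20872937e-04, -5.11517215e+01, -4.71307954e-02, -2.38391912e+01,
        1.07703815e-02,  4.30546628e-03,  2.92880907e-05]), 'tcp_pos': array([0.24877181, 0.62695681, 0.24903968]), 'tcp_rot': array([-3.13980088e+00,  7.56436818e-05,  2.76385644e+00]), 'wrist_force': array([-0.05818375, -0.62176821, -0.65544014]), 'torque': array([-0.01895014,  0.01956513,  0.00815318]), 'gripper_force': 0.0, 'opening': 1.0009064937565546}
```

View pics/top.png

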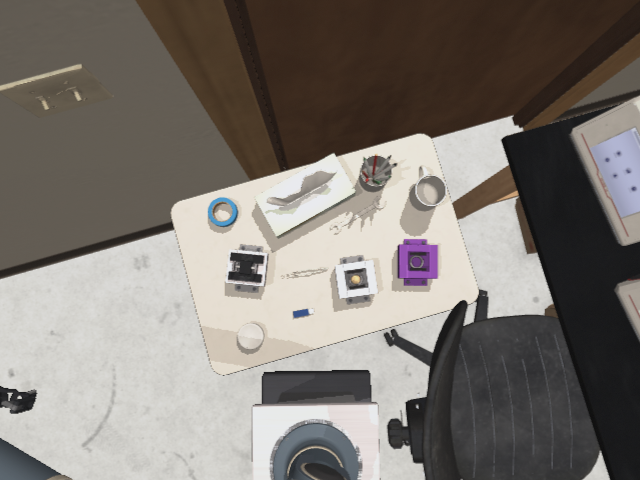

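View pics/scene.png

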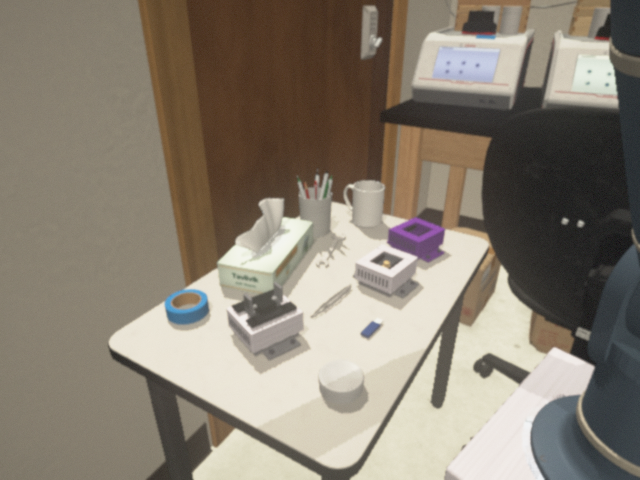

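The top view shows three candidates: the covered holder at (246,267), the open light grey holder with a brass weight at (356,279), and a purple one at (418,262), which is excluded by its colour. Next I'll measure the first two and enlarge them to confirm.

Run:
```python
from h import *
f=load('top'); P=cloud(f); im=f['image']
a=cv2.resize(im[232:304,210:282],(400,400),interpolation=cv2.INTER_CUBIC);b=cv2.resize(im[243:315,320:392],(400,400),interpolation=cv2.INTER_CUBIC)
cv2.imwrite('pics/crop.png',np.hstack([a,b])[:,:,::-1])
v,u=np.mgrid[:480,:640]
for n,(cu,cv_) in dict(a=(246,267),b=(356,279)).items():
    near=(abs(u-cu)<28)&(abs(v-cv_)<32)
    z=P[...,2]
    print(n,'hist',np.histogram(z[near],bins=np.arange(-.01,.12,.005)))
    for lo,hi in ((.008,.03),(.04,.062),(.044,.085),(.075,.1)):
        m=near&(z>lo)&(z<hi); p=P[m]
        if len(p)<20: continue
        r=cv2.minAreaRect((p[:,:2]*1000).astype(np.float32)); print(lo,hi,len(p),np.median(p,0).round(4),r)
```

```text
a hist (array([127, 919, 816, 234,  38,  15,  10,   7,   9,   5,  34, 247, 289,
       361, 154, 111,  26,   7,  14,  26,   5,   0,   0,   0,   0]), array([-0.01 , -0.005,  0.   ,  0.005,  0.01 ,  0.015,  0.02 ,  0.025,
        0.03 ,  0.035,  0.04 ,  0.045,  0.05 ,  0.055,  0.06 ,  0.065,
        0.07 ,  0.075,  0.08 ,  0.085,  0.09 ,  0.095,  0.1  ,  0.105,
        0.11 ,  0.115]))
0.008 0.03 119 [0.5025 0.1499 0.0106] ((505.0382080078125, 154.09506225585938), (138.6431427001953, 90.8446273803711), 4.310793876647949)
0.04 0.062 1007 [0.497  0.1599 0.0541] ((498.04412841796875, 162.78814697265625), (96.7587661743164, 83.89608764648438), 83.16911315917969)
0.044 0.085 1225 [0.4979 0.1613 0.0561] ((498.04412841796875, 162.78814697265625), (96.7587661743164, 83.89608764648438), 83.16911315917969)
0.075 0.1 52 [0.4977 0.1868 0.0864] ((497.6627502441406, 162.5786895751953), (61.4118537902832, 20.387252807617188), 84.17671966552734)
b hist (array([131, 916, 919, 327,  48,  27,  35,  20,  20,  17,  64, 498, 395,
        37,   1,   0,   0,   0,   0,   0,   0,   0,   0,   0,   0]), array([-0.01 , -0.005,  0.   ,  0.005,  0.01 ,  0.015,  0.02 ,  0.025,
        0.03 ,  0.035,  0.04 ,  0.045,  0.05 ,  0.055,  0.06 ,  0.065,
        0.07 ,  0.075,  0.08 ,  0.085,  0.09 ,  0.095,  0.1  ,  0.105,
        0.11 ,  0.115]))
0.008 0.03 203 [ 0.4647 -0.1127  0.0116] ((460.33843994140625, -109.25135803222656), (134.22598266601562, 93.66191101074219), 24.103412628173828)
0.04 0.062 995 [ 0.4644 -0.1094  0.0495] ((464.8904724121094, -109.44518280029297), (84.18663787841797, 96.50402069091797), 6.97513484954834)
0.044 0.085 959 [ 0.4647 -0.1092  0.0496] ((464.9146423339844, -109.53413391113281), (84.1983642578125, 96.25337219238281), 7.040665149688721)
```

View pics/crop.png

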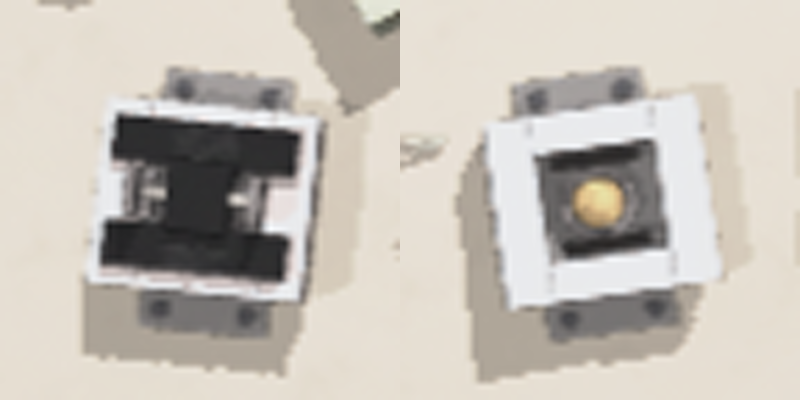

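The left crop shows the black cover with two ears on its holder. The right crop shows the light grey open holder with the brass weight at its centre, about (600,202) in the crop. That confirms the target. I'll hover over both with the wrist camera, first B and then A, to check the poses from near.

```bash
cat >> h.py <<'E'
def wcloud(f):
    v,u=np.mgrid[:480,:640]; dx=(u-f['cx'])/f['fx']; dy=(v-f['cy'])/f['fy']; th=np.hypot(dx,dy)+1e-9
    z=f['range_z']; k=np.where(th<1.4,np.tan(np.minimum(th,1.4))/th,0)
    return (np.stack([dx*k*z,dy*k*z,z],-1)-np.array(f['t']))@np.array(f['R']), (z>0)&(th<1.2)
A=np.array([.498,.1627]); B=np.array([.4649,-.1095]); YA=np.radians(-6.83); YB=np.radians(6.98)
E
python3 - <<'E'
from plant import robot
from h import *
for k in (0,np.pi):
    for xy,y in((A,YA),(B,YB)):
        q=robot.inverse_kinematics([*xy,.22],[np.pi,0,y+k]); print(k,None if q is None else np.round(q,2))
k=np.pi
for n,xy,y in(('b',B,YB),('a',A,YA)):
    if robot.inverse_kinematics([*xy,.22],[np.pi,0,y+k]) is None: print('skip');break
    robot.goto([*xy,.20],[np.pi,0,y+k]); s=robot.sense(); print(n,s['t'],s['tcp_pos'],s['tcp_rot'],s['joint_pos'].round(2),s['wrist_force'].round(2))
    f=robot.grab_frame('wrist'); save(f,'w'+n)
    P,ok=wcloud(f); 
    near=ok&(np.hypot(P[...,0]-xy[0],P[...,1]-xy[1])<.07)
    print(np.histogram(P[near][:,2],bins=np.arange(.03,.1,.005)))
    for lo,hi in((.04,.08),):
        p=P[near&(P[...,2]>lo)&(P[...,2]<hi)]
        if len(p): print(len(p),np.median(p,0).round(4),cv2.minAreaRect((p[:,:2]*1000).astype(np.float32)))
E
cd pics; python3 -c "
import cv2,numpy as np
cv2.imwrite('ww.png',np.hstack([cv2.resize(cv2.imread(n),(400,300)) for n in('wa.png','wb.png')]))"
```

```text
0 [-0.94  0.29  0.66  1.95 -0.21  0.97 -1.86]
0 [-0.66  0.25  0.95  2.06 -0.25  0.95 -1.02]
3.141592653589793 [-0.54  0.25  0.17  1.93 -0.05  0.96  1.11]
3.141592653589793 [-0.4   0.19  0.63  2.05 -0.14  0.94  1.99]
b 2.8167 [ 0.46528359 -0.10882362  0.20000517] [ 3.14151110e+00  1.73993768e-04 -3.01845515e+00] [-0.38  0.22  0.61  2.07 -0.16  0.89  2.01] [0.14 0.41 0.93]
(array([ 453,  103,  188, 2434, 7697,    0,    0,    0,    0,    0,    0,
          0,    0,    0]), array([0.03 , 0.035, 0.04 , 0.045, 0.05 , 0.055, 0.06 , 0.065, 0.07 ,
       0.075, 0.08 , 0.085, 0.09 , 0.095, 0.1  ]))
10319 [ 0.4607 -0.1091  0.0506] ((464.95233154296875, -108.74934387207031), (84.69412994384766, 96.47847747802734), 6.958534240722656)
a 3.9333 [0.49817526 0.16121993 0.20000668] [-3.14076330e+00  1.69458448e-04  3.02078873e+00] [-0.82  0.3   0.52  1.97 -0.18  0.92  1.24] [-0.55 -1.01 -0.25]
(array([  72,   51,  108, 1664, 2541, 5646,  386, 1945,   67,   54,   75,
        513,    1,    0]), array([0.03 , 0.035, 0.04 , 0.045, 0.05 , 0.055, 0.06 , 0.065, 0.07 ,
       0.075, 0.08 , 0.085, 0.09 , 0.095, 0.1  ]))
12411 [0.491  0.1641 0.058 ] ((498.3691711425781, 163.5081024169922), (96.61968231201172, 85.00767517089844), 83.26197814941406)
```

View pics/ww.png

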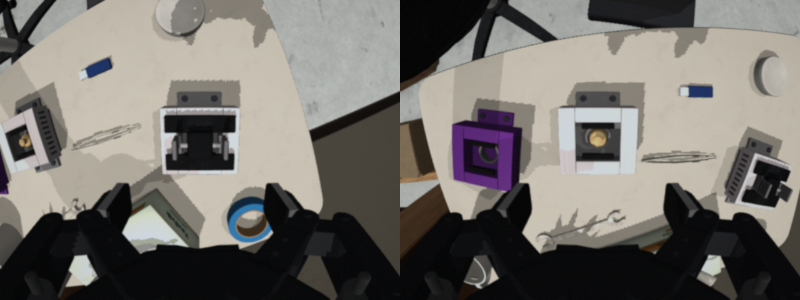

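The wrist views (A at (200,140), B at (597,140) in the montage) agree with the top view to within 1 mm, and the rim of B is at about 50 mm. Next I'll descend on A, pinch the tabs and lift a little as a test.

```bash
cat >> h.py <<'E'
A=np.array([.4982,.1632]); B=np.array([.4649,-.1090]); YA=np.radians(-6.8)+np.pi; YB=np.radians(6.97)+np.pi
def st(r,l=''):
    s=r.sense(); print(l,round(s['t'],2),s['tcp_pos'].round(4),s['tcp_rot'].round(4),'F',s['wrist_force'].round(1),'T',s['torque'].round(2),'op',round(s['opening'],3),'g',round(s['gripper_force'],1)); return s
E
python3 - <<'E'
from plant import robot
from h import *
robot.sleep(.3); st(robot,'settled')
print(robot.move_straight([*A,.13],vel=.12,attitude=[np.pi,0,YA]))
robot.sleep(.2)
print('contact',robot.move_straight([*A,.0825],vel=.06,contact_N=6)); robot.sleep(.3); st(robot,'down')
robot.grip(0.0,27); robot.sleep(.3); s=st(robot,'pinched')
if abs(s['opening']-.59)<.06 and s['gripper_force']>18:
    p=s['tcp_pos']
    robot.move_straight([p[0],p[1],.0975],vel=.03); robot.sleep(.1); st(robot,'up15')
E
```

```text
settled 4.28 [0.4982 0.1619 0.2001] [3.1415e+00 1.0000e-04 3.0210e+00] F [ 0.1  0.4 -0.4] T [-0.05  0.05  0.03] op 0.996 g 0.0
False
contact False
down 6.46 [0.4983 0.1633 0.0828] [3.1412e+00 4.0000e-04 3.0230e+00] F [0.2 0.6 0.6] T [ 0.01 -0.   -0.  ] op 1.001 g 0.0
pinched 7.18 [0.4984 0.1632 0.0835] [ 3.1408e+00 -1.0000e-04  3.0228e+00] F [-2.1 -0.8  8.5] T [-0.2   0.55 -0.02] op 0.573 g 31.5
up15 7.93 [0.4981 0.1632 0.0972] [-3.1412e+00 -6.0000e-04  3.0230e+00] F [ 0.2  0.2 -1.2] T [0.02 0.02 0.01] op 0.572 g 28.3
```

The cover came free cleanly, carrying about 1.2 N. Now I'll lift it, carry it to B and check it from near before pressing.

```bash
python3 - <<'E'
from plant import robot
from h import *
robot.move_straight([.4982,.1632,.18],vel=.12); robot.sleep(.15); st(robot,'lifted')
robot.goto([*B,.18],[np.pi,0,YB]); robot.sleep(.4); st(robot,'overB')
robot.move_straight([*B,.135],vel=.1); robot.sleep(.3); st(robot,'nearB')
f=robot.grab_frame('wrist'); save(f,'wc'); save(robot.grab_frame('scene'),'sc')
P,ok=wcloud(f); near=ok&(np.hypot(P[...,0]-B[0],P[...,1]-B[1])<.07)
print(np.histogram(P[near][:,2],bins=np.arange(.03,.17,.005))[0])
for lo,hi in((.04,.06),(.1,.118)):
    p=P[near&(P[...,2]>lo)&(P[...,2]<hi)]
    if len(p)>20: print(lo,len(p),np.median(p,0).round(4),cv2.minAreaRect((p[:,:2]*1000).astype(np.float32)))
E
cd pics; python3 -c "
import cv2,numpy as np
cv2.imwrite('v2.png',np.hstack([cv2.resize(cv2.imread('wc.png')[120:420,120:520],(400,300)),cv2.resize(cv2.imread('sc.png')[170:350,280:520],(400,300))]))"
```

```text
lifted 8.93 [0.4977 0.163  0.1791] [-3.1404e+00 -1.5000e-03  3.0229e+00] F [ 0.5  0.1 -2.1] T [0.02 0.08 0.  ] op 0.564 g 28.3
overB 10.39 [ 0.4651 -0.1085  0.18  ] [-3.1416e+00 -1.0000e-04 -3.0190e+00] F [-0.3 -0.7 -0.7] T [ 0.04  0.02 -0.01] op 0.567 g 28.3
nearB 11.29 [ 0.4652 -0.109   0.1355] [-3.1416e+00  1.1000e-03 -3.0199e+00] F [ 0.3 -0.5 -1.5] T [ 0.   -0.01  0.  ] op 0.575 g 28.3
[  157   168   203  1026  5264     0     0     0     0     0     0     0
     1   165   240 11817   951  5309   341   493   593  1798   700   716
   618  1003   657  1561]
0.04 6493 [ 0.4331 -0.1123  0.0507] ((463.4356689453125, -108.70812225341797), (82.34843444824219, 96.25122833251953), 7.077378273010254)
0.1 15309 [ 0.4478 -0.11    0.1085] ((465.01739501953125, -109.32508850097656), (69.1898193359375, 84.52632904052734), 6.603328704833984)
```

View pics/v2.png

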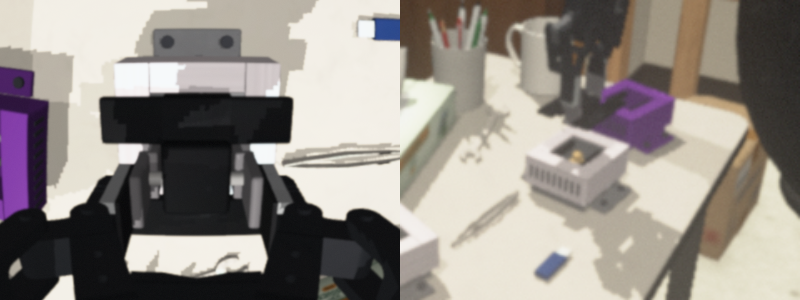

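The left view shows the cover held level and centred over B. Its centre is 0.6 mm from the holder's, and its plate measures 69x84 mm, as expected. Next comes the guarded descent by feel.

Run:
```python
from plant import robot
from h import *
x,y=B[0],B[1]+.0004
print(robot.move_straight([x,y,.108],vel=.08,attitude=[np.pi,0,YB],contact_N=6)); robot.sleep(.3)
F0=np.mean([robot.sense()['wrist_force'][2]]); st(robot,'free')
c=robot.move_straight([x,y,.079],vel=.012,contact_N=6); robot.sleep(.2); s=st(robot,f'contact {c}')
z=s['tcp_pos'][2]
for i in range(8):
    push=np.mean([ (robot.sleep(.05),robot.sense()['wrist_force'][2])[1] for _ in range(4)])-F0
    print(round(push,2),robot.sense()['tcp_pos'].round(4))
    if push>9.3 or not c: break
    z-=.001 if push<8 else .0006
    robot.move_straight([x,y,z],vel=.01); robot.sleep(.1)
st(robot,'pressed')
```

```text
False
free 12.18 [ 0.4651 -0.1087  0.1083] [-3.1415e+00  7.0000e-04 -3.0200e+00] F [ 0.2  0.4 -1.1] T [0.01 0.02 0.01] op 0.571 g 28.3
contact True 14.02 [ 0.465  -0.1086  0.0868] [ 3.1410e+00 -2.0000e-04 -3.0199e+00] F [-0.5  0.   5.4] T [0.03 0.07 0.02] op 0.569 g 30.2
6.08 [ 0.465  -0.1086  0.0868]
7.11 [ 0.4651 -0.1086  0.0862]
8.0 [ 0.465  -0.1086  0.0853]
9.25 [ 0.4651 -0.1086  0.0848]
10.03 [ 0.4651 -0.1087  0.0843]
pressed 16.42 [ 0.4651 -0.1087  0.0843] [ 3.1401e+00 -1.3000e-03 -3.0201e+00] F [-2.   0.5  9.3] T [ 0.17  0.57 -0.01] op 0.566 g 31.3
```

The push is 10 N with the slope of the seal (about 1.5 N/mm), and the height matches a rim at about 51–52 mm. I'll release, back off and check.

Run:
```python
from plant import robot
from h import *
robot.grip(1.0); robot.sleep(.3); s=st(robot,'open')
p=s['tcp_pos']
print(robot.move_straight([p[0],p[1],.20],vel=.1,contact_N=8)); robot.sleep(.4); st(robot,'up')
f=robot.grab_frame('wrist'); save(f,'wd')
P,ok=wcloud(f); near=ok&(np.hypot(P[...,0]-B[0],P[...,1]-B[1])<.07)
print(np.histogram(P[near][:,2],bins=np.arange(.04,.1,.002))[0])
g=f['image'].max(-1)<70; m=near&g&(P[...,2]>.05)&(P[...,2]<.068); p=P[m]
print(cv2.minAreaRect((p[:,:2]*1000).astype(np.float32)))
c=np.c_[p[:,:2]-p[:,:2].mean(0),np.ones(len(p))]; print('tilt',np.linalg.lstsq(c,p[:,2],rcond=None)[0])
cv2.imwrite('pics/v3.png',cv2.resize(f['image'][120:320,190:450,::-1],(650,500)))
```

```text
open 17.18 [ 0.4649 -0.1086  0.0835] [ 3.1408e+00 -1.8000e-03 -3.0198e+00] F [-0.2  0.8  0.8] T [ 0.03 -0.03 -0.05] op 1.002 g 0.0
False
up 18.89 [ 0.4649 -0.1086  0.1999] [ 3.1408e+00 -2.1000e-03 -3.0199e+00] F [-0.   0.4  0.4] T [ 0.03 -0.06 -0.04] op 0.993 g 0.0
[  98   36    9   44  623 3507  186   53  629 4687  344  195  117  414
 1484   88   15   29   23   13   26   30   36  125  370   11    0    0
    0]
((464.1356506347656, -108.95736694335938), (66.87527465820312, 82.08184814453125), 6.8958587646484375)
tilt [-8.98799672e-05 -2.86242353e-03  5.92908846e-02]
```

View pics/v3.png

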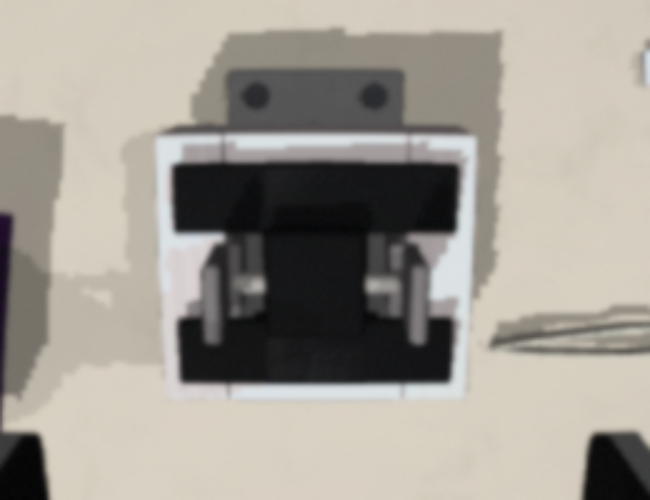

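The cover sits level and centred on B. Its plate top is at 59 mm and the rim at about 51 mm, so the underside is 3 mm above the rim, which is the latched height. An unlatched cover would sit about 3 mm higher. I'm handing in.

```bash
python3 -c "
from plant import robot
print(robot.close_job())"
```

```text
the job is handed in; nothing more can be done
None
```

I moved the cover onto the open holder and handed the job in after about 19 s of robot time; it measured level, centred and at latched height over the weight, though the hand-in returned no verdict.

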